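# Line up a quarter-turn fastener and hold the filter-box cover shut

## Task

Two filter boxes stand on the work table: one cover is shut and locked, the other stands ajar because its quarter-turn wing fastener is turned across its slot. On the ajar one, turn the wing until it is in line with the index ridges on the cover, then press the cover down fully flush on its frame and finish with the gripper still holding it pressed there, the wing left in line (do not lock it or let go; the new gasket is bedding in). Leave the locked box shut and locked and do not disturb the small things around.

Things in the scene. Friction and masses are not known exactly. Their poses are not given: they have to be found in the camera images.
- box_a: One of two alike grey filter boxes, fixed, 120 x 120 mm (148 mm over the feet at its y sides), 56 mm high to the gasket on its rim. Origin: centre of the underside, on the table; +x points to the hinged edge (away from the robot within 0.3 rad), z up. Cover: 122 x 120 x 5 mm plate, top at z = 61 mm when shut, hinge axis along y at x = 60, z = 58 mm.
- cover_a (a joint): Cover hinge of box_a, rad: 0 = shut flush (hard stop), 0.13 = fully ajar (front edge 16 mm proud). The gasket springs it open: pressing at wing or pad takes about 5 N to start, 10 N to shut. A cross-pin under the wing must pass a slot in the frame: with the wing across, an ajar cover stops about 3 mm down and a shut one is locked.
- wing_a (a joint): Quarter-turn wing in the cover of box_a, rad: 0 = in line with its slot (along the box's x, in line with the thin index ridges on the cover); positive = anticlockwise from above; about 1.5 = across. Range -0.3 to 1.75, light friction (0.04 N m), stays where left; the pin passes the slot within 0.2 rad of 0.
- wing_a_base (a point): Foot of wing_a on its turning axis, at the cover's top face, 95 mm from the hinge axis (box x = -35, y = 0 mm). Axes turn with the wing: z up, x along the wing. The wing is an upright bar 36 mm long (x), 9 mm thick (y), 7 to 33 mm above this point, on a collar 26 mm across and 8 mm high; pinch its 9 mm.
- cover_a_pad (a point): Top centre of the flat round rubber thumb pad (26 mm across, 1.5 mm thick) on the cover of box_a, 40 mm to the +y side of the wing's axis (box x = -35, y = 40, z = 62.5 mm when shut); moves with the cover.
- box_b: One of two alike grey filter boxes, fixed, 120 x 120 mm (148 mm over the feet at its y sides), 56 mm high to the gasket on its rim. Origin: centre of the underside, on the table; +x points to the hinged edge (away from the robot within 0.3 rad), z up. Cover: 122 x 120 x 5 mm plate, top at z = 61 mm when shut, hinge axis along y at x = 60, z = 58 mm.
- cover_b (a joint): Cover hinge of box_b, rad: 0 = shut flush (hard stop), 0.13 = fully ajar (front edge 16 mm proud). The gasket springs it open: pressing at wing or pad takes about 5 N to start, 10 N to shut. A cross-pin under the wing must pass a slot in the frame: with the wing across, an ajar cover stops about 3 mm down and a shut one is locked.
- wing_b (a joint): Quarter-turn wing in the cover of box_b, rad: 0 = in line with its slot (along the box's x, in line with the thin index ridges on the cover); positive = anticlockwise from above; about 1.5 = across. Range -0.3 to 1.75, light friction (0.04 N m), stays where left; the pin passes the slot within 0.2 rad of 0.
- wing_b_base (a point): Foot of wing_b on its turning axis, at the cover's top face, 95 mm from the hinge axis (box x = -35, y = 0 mm). Axes turn with the wing: z up, x along the wing. The wing is an upright bar 36 mm long (x), 9 mm thick (y), 7 to 33 mm above this point, on a collar 26 mm across and 8 mm high; pinch its 9 mm.
- cover_b_pad (a point): Top centre of the flat round rubber thumb pad (26 mm across, 1.5 mm thick) on the cover of box_b, 40 mm to the +y side of the wing's axis (box x = -35, y = 40, z = 62.5 mm when shut); moves with the cover.
- thread_spool: Bystander: wooden spool of pale thread, 31 mm across, 40 mm high, loose, upright. Origin: centre of its underside.
- loupe: Bystander: black eyepiece loupe, 37 mm across, 38 mm high, loose, upright. Origin: centre of its underside.
- dropper_bottle: Bystander: small brown dropper bottle, 33 mm across, 102 mm high, loose, upright. Origin: centre of its underside.
- eraser: Bystander: eraser 23 x 40 x 13 mm, lying loose. Origin: centre of its underside.

How it is judged:
On the way:
1. the wing of the ajar cover is turned in line with its slot (within 0.2 rad) (value of joint wing_a between -0.2 and 0.2 rad), for 0.2 s.
At the end, for the whole second after the job is handed in: The cover that stood ajar is shut (cover_a below 0.02 rad, front edge within 2.5 mm of flush) with its wing within 0.2 rad of in line, and the gripper's fingers are still pressing on it with more than 3 N; the other cover is still shut (below 0.03 rad) and its wing across (above 1.0 rad) (all of step 1 and value of joint cover_a below 0.02 rad and contact force between the fingers and box_a above 3 N and value of joint cover_b below 0.03 rad and value of joint wing_b above 1 rad); the arm keeps its last pose, push and grip.
It fails at once if the locked box is unlocked or opened (value of joint cover_b above 0.04 rad or value of joint wing_b below 1 rad).
It fails at once if a small thing nearby is moved more than 30 mm (distance of any of thread_spool, loupe, dropper_bottle, eraser from where it was at the start of the episode above 0.03 m).
It also fails if it takes over 42 s, if anything falls off the work surface, if the arm or the gripper's body presses on something with over 40 N, if the wrist force passes 120 N, or if a joint passes its speed limit or range.

## Robot

A 7-joint arm with a two-finger parallel gripper is mounted at the origin on a cart in front of the work surface, level with it; the furniture and walls round the work are solid. World frame = base frame: x ahead of the robot, y to its left, z up, the work surface at z = 0. Lengths are in m, angles in rad, forces in N, time in s.
With the tool pointing down it reaches from about 0.4 to 0.85 m from the base axis. Payload 4.5 kg.
Tool frame: the origin (TCP) lies midway between the tips of the shut fingers; the grasp point (between the pads) lies 19 mm behind it; z points along the fingers, y is the line along which they close (so a half turn about z gives the same grasp; the last joint's range is limited). The gripper opens to 88 mm and grips with 3 to 60 N. Pads are 18 mm wide; open, the fingers measure 123 mm over their backs; the gripper's body (75 mm by 187 mm) begins 45 mm behind the grasp point.
Start: joints at [1.296, 0.689, -0.195, 1.565, 0.157, 0.902, -0.215], TCP at [0.19, -0.595, 0.239] pointing down, gripper open.
Joint ranges: [-3.01, 3.01], [-0.46, 2.08], [-1.47, 1.51], [0.13, 2.56], [-1, 4.14], [0.04, 2.09], [-2.66, 2.66]. Speed limits (rad/s): [2.57, 2.57, 3.14, 3.14, 3.14, 3.14, 3.14].

## Interface

Orientations are given as a unit quaternion [x, y, z, w].
In Python, from plant import r gives the robot as it stands. The module is installed in compiled form; this text tells all that it offers.
- The arm moves only by the tool step_arm, never from a script. Its argument "series" is a list of rows, each a list of 7 numbers: the shift along the world's x, y, z in mm, then the turn, a rotation vector about the world's x, y, z in rad, then the closure, from 0 (fully open) to 1 (shut). A call has 1 to 20 rows; each row shifts and turns the commanded pose from where the row before left it; what a row does not reach is not made up. A row lasts 1/10 s, in which the tool goes at most 50 mm and 8.59 degrees, less where a joint would pass 70% of its speed; a pose out of reach is approached as far as the arm can. A call is refused whole if a number of a shift passes 50 or a number of a turn 0.15, either way. A call with a gripper value outside its range is refused whole. The fingers move at their own pace and stop on an object; "force" is the grip in N (left out, the last holds). Time passes only in rows, so rows that do not move let the fingers close. It gives the time, the measured TCP pose, the force, the opening and the grip force at its end, in the units of the state.
- r.get_state(): the state, without advancing time (a new reading comes with each control period).
- r.snapshot(name): name is "side" or "top" or "wrist"; returns (picture, depth): 400x640x3 uint8, blue, green, red; 400x640 float32, m along the optical axis (not along the pixel's ray), 0 where there is no reading.
- r.get_calibration(name): a dict with "intrinsics" (3x3 intrinsics, pixels), "pose" (4x4, takes a point from camera to world coordinates). Camera axes: x right, y up, looking along -z (the intrinsics and any distortion apply to the point x, -y, -z); pixel columns grow to the right and rows downward; lengths in m; the calibration is good to about 2 mm. A picture is of the moment at which its call begins: read the wrist's pose just before it. get_calibration takes no time and is no camera call; for the wrist camera it gives the pose at the moment of the call.
- r.finish_job(): hands the job in; it is judged then, once.
The state is a dict: "clock": time; "q": joint angles; "qd": joint speeds; "joint_torque": joint torques, N m; "tool_pos": TCP position; "eef_rot": TCP orientation; "contact_force": force on the tool from outside, world axes, zero at the start; "moment": the same for the moment, N m; "opening": opening from 0.0 (shut) to 1.0 (fully open); "finger_force": force on a finger pad.
Only numpy, scipy, OpenCV 4.12 (cv2) and the standard library are available. Lean on these libraries where they do the work, as an engineer would, in place of code of your own. Each camera call takes 0.05 s, during which the arm holds its last target. There are 200 camera calls.

## Working session

There is one attempt and no reset: what is moved stays moved. The work goes in short steps, Python scripts to look and compute and a tool call to move; the robot and the scene stay as the last step left them, time stands still between calls to the robot, and variables do not carry over. Pictures are saved under pics/ and viewed, at most 10 in all, crops included, and the job is handed in when it is done.

Besides the shell and the picture viewer there is one more tool, called after ">>>" as a command line: name --pt "numbers of a row" for each row, then --argument value for the rest. step_arm: Moves the arm, as the interface text tells. Its arguments: {"type":"object","properties":{"series":{"type":"array"},"force":{"type":"number"}},"required":["series"]}

```bash
mkdir -p pics; cat > h.py <<'E'
import numpy as np, cv2
from plant import r
def cloud(depth,cal):
    K=np.array(cal["intrinsics"]);T=np.array(cal["pose"])
    v,u=np.mgrid[0:depth.shape[0],0:depth.shape[1]]
    x=(u-K[0,2])/K[0,0]*depth; y=(v-K[1,2])/K[1,1]*depth
    P=np.stack([x,-y,-depth],-1)
    return P@T[:3,:3].T+T[:3,3]
E
python3 - <<'E'
from h import *
for n in ["top","side"]:
    c=r.get_calibration(n); p,d=r.snapshot(n)
    cv2.imwrite(f"pics/{n}0.png",p); np.savez(f"{n}0.npz",p=p,d=d,K=c["intrinsics"],T=c["pose"])
    print(n,{k:(np.round(v,3).tolist()) if k in("intrinsics","pose") else v for k,v in c.items()})
s=r.get_state(); print(s)
E
```

```text
top {'intrinsics': [[510.718, 0.0, 324.308], [0.0, 510.718, 201.046], [0.0, 0.0, 1.0]], 'pose': [[0.135, 0.966, -0.219, 0.309], [-0.991, 0.133, -0.024, -0.007], [0.006, 0.22, 0.975, 1.072], [0.0, 0.0, 0.0, 1.0]]}
side {'intrinsics': [[470.111, 0.0, 319.758], [0.0, 470.111, 193.64], [0.0, 0.0, 1.0]], 'pose': [[-0.818, 0.394, -0.42, 0.069], [-0.575, -0.531, 0.622, 0.758], [0.022, 0.75, 0.661, 0.856], [0.0, 0.0, 0.0, 1.0]]}
{'clock': 0.1, 'q': array([ 1.29579792,  0.68991133, -0.19453195,  1.56622001,  0.15729798,
        0.90251923, -0.21508449]), 'qd': array([-7.71014772e-04,  9.96449919e-05,  2.13378725e-04, -1.96162289e-03,
       -2.43335987e-04,  2.74726110e-04, -1.36721454e-04]), 'joint_torque': array([-2.80521956e-03, -5.28495491e+01, -1.27186351e+00, -1.53836131e+01,
       -5.26585313e-02,  1.91390500e-03,  4.33351147e-05]), 'tool_pos': array([ 0.1897383 , -0.59490866,  0.23798888]), 'eef_rot': array([ 9.88096281e-01,  1.53834476e-01, -1.83885116e-04, -8.12676736e-04]), 'contact_force': array([-0.00539104,  0.31849544, -0.03039683]), 'moment': array([ 0.01913296, -0.01426798, -0.04968375]), 'finger_force': 0.0, 'opening': 1.001290469035814}
```

View pics/top0.png

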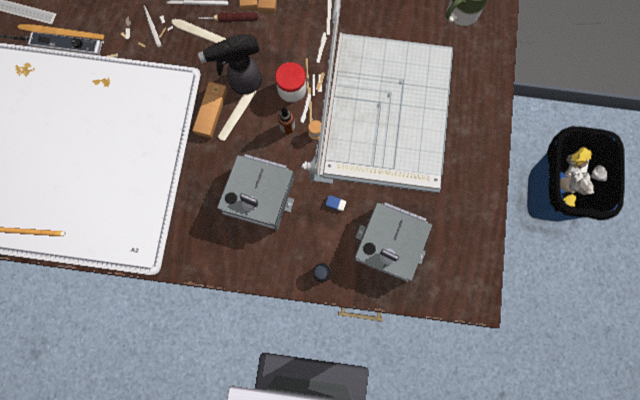

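View pics/side0.png

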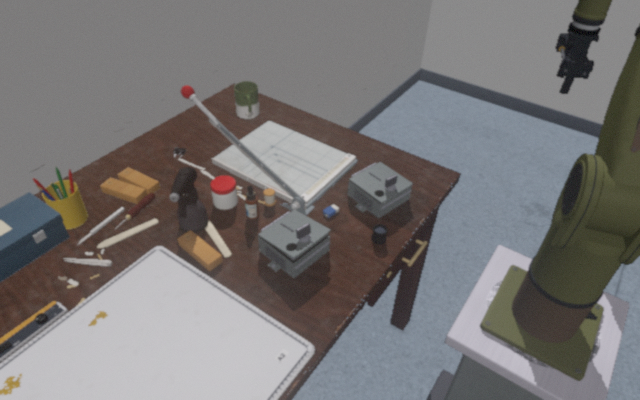

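The top view shows the two boxes at about (257,192) and (394,242), with wings at (248,199) and (390,253). The bystanders are the eraser (336,203), loupe (321,272), dropper (286,120) and spool (315,129). Next I'll fit the cover planes from depth to see which one is ajar.

```bash
cat > a.py <<'E'
from h import *
C={}
for n in ["top","side"]:
    z=np.load(n+"0.npz"); C[n]=(z["p"],cloud(z["d"],dict(intrinsics=z["K"],pose=z["T"])))
P=C["top"][1]
for nm,(u,v) in dict(L=(257,192),R=(394,242),wL=(248,199),wR=(390,253),pL=(231,198),pR=(369,249),eraser=(336,203),loupe=(321,270),dropper=(286,115),spool=(315,127)).items():
    print(nm,P[v,u].round(4))
for nm,(u,v) in dict(L=(257,192),R=(394,242)).items():
  c=P[v,u]
  for n in C:
    Q=C[n][1].reshape(-1,3)
    m=(np.hypot(*(Q[:,:2]-c[:2]).T)<.1)&(Q[:,2]>.052)&(Q[:,2]<.079)
    Q=Q[m]; 
    A=np.c_[Q[:,:2]-c[:2],np.ones(len(Q))]; w=np.ones(len(Q),bool)
    for _ in range(8):
        s=np.linalg.lstsq(A[w],Q[w,2],rcond=None)[0]; e=Q[:,2]-A@s; w=abs(e)<.003
    R=cv2.minAreaRect((Q[w,:2]*1000).astype(np.float32))
    print(nm,n,"plane slope,z",s.round(4),w.sum(),"rect mm",np.round(R[0],1),np.round(R[1],1),round(R[2],1))
    QQ=C[n][1].reshape(-1,3); h=QQ[:,2]-(np.c_[QQ[:,:2]-c[:2],np.ones(len(QQ))]@s)
    k=(np.hypot(*(QQ[:,:2]-c[:2]).T)<.07)&(h>.02)&(h<.05)
    W=QQ[k]; mu=W.mean(0); ev,E=np.linalg.eigh(np.cov(W[:,:2].T))
    print("   wing",k.sum(),mu.round(4),"top",W[:,2].max().round(4),"dir deg",np.degrees(np.arctan2(E[1,1],E[0,1])).round(1),np.sqrt(ev).round(4))
E
python3 a.py
python3 - <<'E'
import cv2
p=cv2.imread('pics/top0.png'); s=cv2.imread('pics/side0.png')
a=cv2.resize(p[140:300,205:445],(800,533),interpolation=cv2.INTER_CUBIC)
cv2.imwrite('pics/topc.png',a)
E
```

```text
L [0.5358 0.1556 0.0652]
R [ 0.4733 -0.1317  0.0569]
wL [0.5111 0.1646 0.1026]
wR [ 0.4452 -0.1218  0.0938]
pL [0.5143 0.2035 0.0748]
pR [ 0.4521 -0.0834  0.0601]
eraser [ 0.5475 -0.0061  0.0093]
loupe [0.4004 0.0059 0.0318]
dropper [0.7007 0.1201 0.0846]
spool [0.7017 0.0605 0.0351]
L top plane slope,z [-0.1314  0.0213  0.0684] 2962 rect mm [542.8 159.5] [120.4 129.1] 81.5
   wing 110 [0.5107 0.1636 0.1027] top 0.108 dir deg 75.2 [0.0031 0.0106]
L side plane slope,z [-0.1311  0.0193  0.0702] 1621 rect mm [544.2 161.4] [121.7 131.6] 80.7
   wing 100 [0.5111 0.1684 0.1024] top 0.1099 dir deg 73.8 [0.0028 0.0108]
R top plane slope,z [-0.0096  0.0028  0.0606] 3189 rect mm [ 476.9 -131.2] [120.1 130.3] 75.4
   wing 102 [ 0.4419 -0.1215  0.0927] top 0.0996 dir deg 72.4 [0.0028 0.0102]
R side plane slope,z [-0.0099  0.0013  0.0622] 1191 rect mm [ 478.  -128.6] [123.2 132.8] 75.4
   wing 68 [ 0.4421 -0.1169  0.0917] top 0.0986 dir deg 69.9 [0.0029 0.0111]
```

View pics/topc.png

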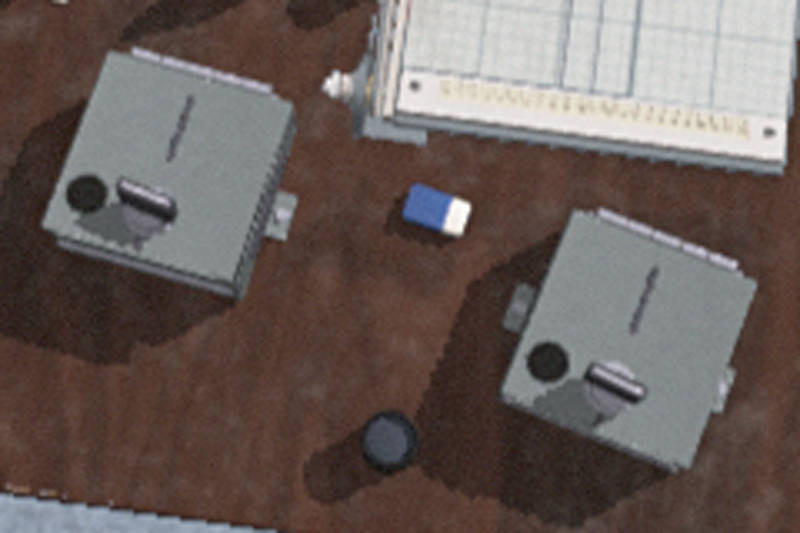

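Left box is box_a: its cover slopes 0.131 rad, wing about 83° off the index line, near (0.511, 0.166). The right box is flat, so it's shut. I'll move to hover over box_a, swinging round the base and turning the tool so it can pinch the wing.

>>> step_arm --pt "23 33 4 0 0 0.1 0" --pt "23 33 4 0 0 0.1 0" --pt "23 33 4 0 0 0.1 0" --pt "23 33 4 0 0 0.1 0" --pt "23 33 4 0 0 0.1 0" --pt "23 34 0 0 0 0.1 0" --pt "23 34 0 0 0 0.1 0" --pt "23 34 0 0 0 0.1 0" --pt "23 34 0 0 0 0.1 0" --pt "23 34 0 0 0 0.1 0" --pt "8 42 0 0 0 0 0" --pt "8 42 0 0 0 0 0" --pt "8 42 0 0 0 0 0" --pt "8 42 0 0 0 0 0" --pt "8 42 0 0 0 0 0" --pt "8 42 0 0 0 0 0" --pt "8 42 0 0 0 0 0" --pt "8 42 0 0 0 0 0" --pt "8 42 0 0 0 0 0" --pt "8 42 0 0 0 0 0" --force 30

```text
clock: 2.1
tool_pos: [0.4999, 0.1611, 0.2585]
eef_rot: [0.793, 0.609, -0.0, 0.0]
contact_force: [0.8, 0.3, 0.0]
opening: 1.003
finger_force: 0.0
```

```bash
cat > w.py <<'E'
from h import *
import sys
from scipy.spatial.transform import Rotation as Rn
n=sys.argv[1]
s=r.get_state(); c=r.get_calibration("wrist"); p,d=r.snapshot("wrist")
M=Rn.from_quat(s["eef_rot"]).as_matrix()
print("t",s["clock"],"tcp",s["tool_pos"].round(4),"ydir deg",np.degrees(np.arctan2(M[1,1],M[0,1])).round(1),"z",M[:,2].round(3),"q",s["q"].round(2),"F",s["contact_force"].round(1),"grip",s["finger_force"],s["opening"])
cv2.imwrite(f"pics/{n}.png",p)
Q=cloud(d,c).reshape(-1,3)[(d>0.03).ravel()]
c0=np.array([.536,.162]); near=np.hypot(*(Q[:,:2]-c0).T)<.1
m=near&(Q[:,2]>.055)&(Q[:,2]<.082); B=Q[m]
A=np.c_[B[:,:2]-c0,np.ones(len(B))]; w=np.ones(len(B),bool)
for _ in range(8):
    k=np.linalg.lstsq(A[w],B[w,2],rcond=None)[0]; w=abs(B[:,2]-A@k)<.003
R=cv2.minAreaRect((B[w,:2]*1000).astype(np.float32)); print("plane",k.round(4),w.sum(),"rect",R)
h=Q[:,2]-(np.c_[Q[:,:2]-c0,np.ones(len(Q))]@k)
for lo,hi in((.018,.04),(.028,.04)):
    W=Q[(np.hypot(*(Q[:,:2]-[.511,.166]).T)<.03)&(h>lo)&(h<hi)]
    if len(W)<5: print("no wing",len(W)); continue
    R=cv2.minAreaRect((W[:,:2]*1000).astype(np.float32)); ev,E=np.linalg.eigh(np.cov(W[:,:2].T))
    print("wing",len(W),W.mean(0).round(4),"rect",R,"dir",np.degrees(np.arctan2(E[1,1],E[0,1])).round(1))
E
python3 w.py wr1
python3 - <<'E'
from h import *
z=np.load("top0.npz"); Q=cloud(z["d"],dict(intrinsics=z["K"],pose=z["T"])).reshape(-1,3)
m=(Q[:,2]>.11)&(Q[:,0]>.3)&(Q[:,0]<.8)&(abs(Q[:,1]-.17)<.25); Q=Q[m]
for i in range(30,80,5):
    g=Q[(Q[:,0]>=i/100)&(Q[:,0]<(i+5)/100)]
    if len(g): print(i,g[:,1].min().round(3),g[:,1].max().round(3),g[:,2].max().round(3))
E
```

```text
t 2.1 tcp [0.4999 0.1611 0.2585] ydir deg -15.0 z [-0.001 -0.001 -1.   ] q [-0.12  0.56 -0.44  1.83  0.32  0.82 -0.99] F [0.8 0.3 0. ] grip 0.0 1.0025904687548974
plane [-0.1309  0.021   0.0707] 10071 rect ((544.507080078125, 161.0689697265625), (119.990234375, 128.6468048095703), 81.61148834228516)
wing 346 [0.513  0.1672 0.1049] rect ((512.9970703125, 166.17176818847656), (35.64423370361328, 10.479884147644043), 75.18029022216797) dir 73.6
wing 286 [0.5137 0.1668 0.1065] rect ((513.6787719726562, 166.23562622070312), (35.091243743896484, 9.127616882324219), 73.0667495727539) dir 74.0
30 -0.007 -0.007 1.072
70 0.039 0.046 0.12
75 0.038 0.301 0.17
```

>>> step_arm --pt "0 0 0 0 0 0.149 0.3" --pt "0 0 0 0 0 0.149 0.3" --pt "0 0 0 0 0 0.149 0.3" --pt "0 0 0 0 0 0.149 0.3" --pt "0 0 0 0 0 0.149 0.3" --pt "0 0 0 0 0 0.149 0.3" --pt "0 0 0 0 0 0.149 0.3" --pt "0 0 0 0 0 0.149 0.3" --pt "0 0 0 0 0 0.149 0.3" --pt "0 0 0 0 0 0.149 0.3" --pt "0 0 0 0 0 0.149 0.3" --pt "0 0 0 0 0 0.149 0.3" --pt "0 0 0 0 0 0.149 0.3" --pt "0 0 0 0 0 0.149 0.3" --pt "0 0 0 0 0 0.149 0.3" --pt "0 0 0 0 0 0.149 0.3" --pt "0 0 0 0 0 0.149 0.3" --pt "0 0 0 0 0 0.149 0.3" --pt "0 0 0 0 0 0.149 0.3" --pt "0 0 0 0 0 0.149 0.3"

```text
clock: 4.15
tool_pos: [0.4999, 0.1589, 0.2583]
eef_rot: [-0.545, 0.838, -0.0, -0.0]
contact_force: [0.1, 0.4, -0.7]
opening: 0.701
finger_force: 0.0
```

>>> step_arm --pt "0 0 0 0 0 0.145 0.3" --pt "5 3 -20 0.01 0.065 0 0.3" --pt "6 3 -20 0.01 0.065 0 0.3" --pt "0 0 -25 0 0 0 0.3" --pt "0 0 -25 0 0 0 0.3" --pt "0 0 -20 0 0 0 0.3" --pt "0 0 0 0 0 0 0.3"

```text
clock: 4.85
tool_pos: [0.5096, 0.1637, 0.1459]
eef_rot: [-0.601, 0.797, 0.047, -0.049]
contact_force: [-0.9, -1.2, 0.3]
opening: 0.704
finger_force: 0.0
```

```bash
python3 w.py wr2
```

```text
t 4.85 tcp [0.5096 0.1637 0.1459] ydir deg 163.9 z [-0.134  0.017 -0.991] q [ 0.24  1.04 -1.19  1.78  0.93  1.16  1.6 ] F [-0.9 -1.2  0.3] grip 0.0 0.704018288460356
plane [-0.1299  0.023   0.0707] 18448 rect ((545.5391235351562, 161.54196166992188), (120.2264175415039, 128.64231872558594), 81.5736312866211)
wing 679 [0.5137 0.1635 0.1059] rect ((514.125, 165.31007385253906), (35.79520797729492, 9.500993728637695), 71.44502258300781) dir 72.9
wing 631 [0.5141 0.1646 0.1065] rect ((514.2033081054688, 165.38075256347656), (35.4572639465332, 8.568647384643555), 73.18486022949219) dir 73.6
```

View pics/wr2.png

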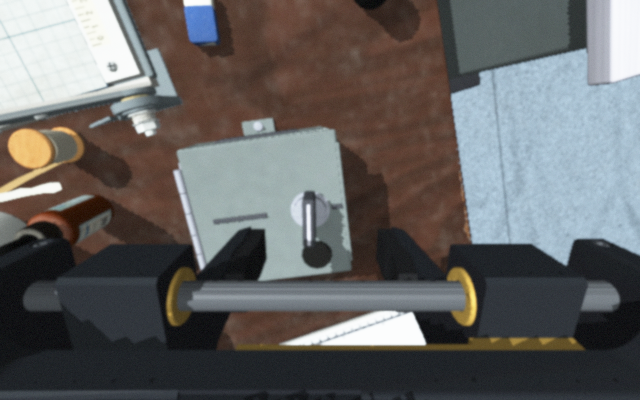

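Wrist view: wing at (309,215) between the fingers, index ridges at (240,217), pad (317,252). All three views agree on the wing's position, so I'll descend and pinch it.

>>> step_arm --pt "1 2 -20 0 0 0 0.5" --pt "0 0 -20 0 0 0 0.5" --pt "0 0 -12 0 0 0 0.5" --pt "0 0 -10 0 0 0 0.5" --pt "0 0 0 0 0 0 0.5" --pt "0 0 0 0 0 0 1" --pt "0 0 0 0 0 0 1" --pt "0 0 0 0 0 0 1" --pt "0 0 0 0 0 0 1" --pt "0 0 0 0 0 0 1" --pt "0 0 0 0 0 0 1" --pt "0 0 0 0 0 0 1" --force 30

```text
clock: 6.1
tool_pos: [0.5118, 0.1677, 0.087]
eef_rot: [-0.601, 0.797, 0.047, -0.046]
contact_force: [-1.0, -1.1, 3.3]
opening: 0.096
finger_force: 30.0
```

```bash
cat > s.py <<'E'
from h import *
from scipy.spatial.transform import Rotation as Rn
s=r.get_state(); M=Rn.from_quat(s["eef_rot"]).as_matrix()
print("t",s["clock"],"tcp",s["tool_pos"].round(4),"ydir",np.degrees(np.arctan2(M[1,1],M[0,1])).round(1),"z",M[:,2].round(3),"q",s["q"].round(2),"F",s["contact_force"].round(1),"M",s["moment"].round(2),"grip",s["finger_force"],round(s["opening"],3))
E
python3 s.py
```

```text
t 6.1 tcp [0.5118 0.1677 0.087 ] ydir 164.0 z [-0.13   0.02  -0.991] q [ 0.21  1.11 -1.13  1.8   1.02  1.09  1.54] F [-1.  -1.1  3.3] M [0.03 0.06 0.01] grip 30.000428804196417 0.096
```

>>> step_arm --pt "0 0 0 -0.019 0.003 -0.144 1" --pt "0 0 0 -0.019 0.003 -0.144 1" --pt "0 0 0 -0.019 0.003 -0.144 1" --pt "0 0 0 -0.019 0.003 -0.144 1" --pt "0 0 0 -0.019 0.003 -0.144 1" --pt "0 0 0 0 0 0 1"

```text
clock: 6.7
tool_pos: [0.5122, 0.1674, 0.087]
eef_rot: [-0.278, 0.958, 0.027, -0.06]
contact_force: [-0.5, 0.4, 2.5]
opening: 0.1
finger_force: 30.0
```

```bash
python3 s.py
```

```text
t 6.7 tcp [0.5122 0.1674 0.087 ] ydir 122.2 z [-0.13   0.019 -0.991] q [ 0.16  1.05 -0.99  1.81  0.93  0.97  0.9 ] F [-0.5  0.4  2.5] M [-0.03 -0.17 -0.01] grip 30.001704320311546 0.1
```

Turning smoothly at low force, so I'll continue to the line.

>>> step_arm --pt "0 0 0 -0.019 0.003 -0.144 1" --pt "0 0 0 -0.019 0.003 -0.144 1" --pt "0 0 0 -0.019 0.003 -0.144 1" --pt "0 0 0 -0.019 0.003 -0.144 1" --pt "0 0 0 -0.019 0.003 -0.144 1" --pt "0 0 0 0 0 0 1" --pt "0 0 0 0 0 0 1"

```text
clock: 7.4
tool_pos: [0.5123, 0.1669, 0.0869]
eef_rot: [0.078, 0.995, 0.004, -0.066]
contact_force: [0.1, -2.6, 4.0]
opening: 0.099
finger_force: 30.0
```

```bash
python3 s.py; python3 - <<'E'
from h import *
p,d=r.snapshot("wrist"); s,_=r.snapshot("side")
cv2.imwrite("pics/wr3.png",p); cv2.imwrite("pics/side3.png",cv2.resize(s[150:300,200:440],(800,500)))
E
```

```text
t 7.4 tcp [0.5123 0.1669 0.0869] ydir 81.1 z [-0.131  0.018 -0.991] q [ 0.09  0.98 -0.83  1.81  0.81  0.86  0.28] F [ 0.1 -2.6  4. ] M [-0.56 -0.33  0.07] grip 30.000862134620547 0.099
```

View pics/wr3.png

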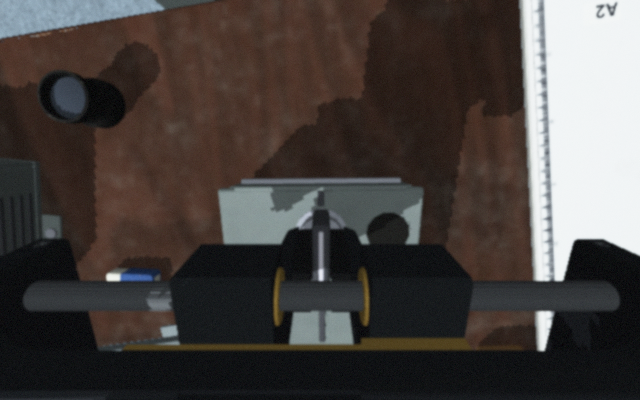

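The wing is pinched at (320,240), in line with the ridges at (322,190) and (322,320). Now I'll press the cover down along the hinge arc.

>>> step_arm --pt "-0.5 0.1 -2 -0.003 -0.022 0 1" --pt "-0.5 0.1 -2 -0.003 -0.022 0 1" --pt "-0.5 0.1 -2 -0.003 -0.022 0 1" --pt "-0.5 0.1 -2 -0.003 -0.022 0 1" --pt "-0.5 0.1 -2 -0.003 -0.022 0 1" --pt "-0.5 0.1 -2 -0.003 -0.022 0 1" --pt "0 0 0 0 0 0 1" --pt "0 0 0 0 0 0 1" --force 45

```text
clock: 8.3
tool_pos: [0.5094, 0.1674, 0.075]
eef_rot: [0.079, 0.997, 0.0, 0.001]
contact_force: [0.8, -3.4, 7.8]
opening: 0.096
finger_force: 45.0
```

```bash
python3 s.py
```

```text
t 8.3 tcp [0.5094 0.1674 0.075 ] ydir 80.9 z [ 0.001  0.    -1.   ] q [ 0.01  0.93 -0.72  1.94  1.    0.68  0.06] F [ 0.8 -3.4  7.8] M [-0.76 -0.2  -0.04] grip 45.00198097899556 0.096
```

>>> step_arm --pt "0 0 -1 0 0 0 1" --pt "0 0 -1 0 0 0 1" --pt "0 0 0 0 0 0 1" --pt "0 0 0 0 0 0 1" --pt "0 0 0 0 0 0 1"

```text
clock: 8.8
tool_pos: [0.5094, 0.1675, 0.0744]
eef_rot: [0.079, 0.997, -0.0, 0.001]
contact_force: [-2.6, -5.4, 20.2]
opening: 0.099
finger_force: 45.0
```

```bash
python3 s.py
```

```text
t 8.8 tcp [0.5094 0.1675 0.0744] ydir 80.9 z [ 0.002 -0.    -1.   ] q [ 0.01  0.93 -0.71  1.94  1.    0.67  0.06] F [-2.6 -5.4 20.2] M [-1.16  0.28 -0.  ] grip 45.005061496049166 0.099
```

It's at the hard stop: 2 mm of command gave 0.6 mm of travel and the force rose to 20 N. I'll check the cover planes and the bystanders from the cameras.

```bash
python3 - <<'E'
from h import *
from a import C as C0
for n in ["side","top"]:
    c=r.get_calibration(n); p,d=r.snapshot(n); Q=cloud(d,c).reshape(-1,3)
    for nm,c0 in dict(A=(.5358,.1556),B=(.4733,-.1317)).items():
        m=(np.hypot(*(Q[:,:2]-c0).T)<.08)&(Q[:,2]>.05)&(Q[:,2]<.08); B=Q[m]
        A=np.c_[B[:,:2]-c0,np.ones(len(B))]; w=np.ones(len(B),bool)
        for _ in range(10):
            if w.sum()<30: break
            k=np.linalg.lstsq(A[w],B[w,2],rcond=None)[0]; w=abs(B[:,2]-A@k)<.003
        print("NOW",n,nm,k.round(4),w.sum())
    if n=="side": cv2.imwrite("pics/side4.png",cv2.resize(p[150:300,200:440],(800,500),interpolation=cv2.INTER_CUBIC))
E
python3 s.py
```

```text
L [0.5358 0.1556 0.0652]
R [ 0.4733 -0.1317  0.0569]
wL [0.5111 0.1646 0.1026]
wR [ 0.4452 -0.1218  0.0938]
pL [0.5143 0.2035 0.0748]
pR [ 0.4521 -0.0834  0.0601]
eraser [ 0.5475 -0.0061  0.0093]
loupe [0.4004 0.0059 0.0318]
dropper [0.7007 0.1201 0.0846]
spool [0.7017 0.0605 0.0351]
L top plane slope,z [-0.1314  0.0213  0.0684] 2962 rect mm [542.8 159.5] [120.4 129.1] 81.5
   wing 110 [0.5107 0.1636 0.1027] top 0.108 dir deg 75.2 [0.0031 0.0106]
L side plane slope,z [-0.1311  0.0193  0.0702] 1621 rect mm [544.2 161.4] [121.7 131.6] 80.7
   wing 100 [0.5111 0.1684 0.1024] top 0.1099 dir deg 73.8 [0.0028 0.0108]
R top plane slope,z [-0.0096  0.0028  0.0606] 3189 rect mm [ 476.9 -131.2] [120.1 130.3] 75.4
   wing 102 [ 0.4419 -0.1215  0.0927] top 0.0996 dir deg 72.4 [0.0028 0.0102]
R side plane slope,z [-0.0099  0.0013  0.0622] 1191 rect mm [ 478.  -128.6] [123.2 132.8] 75.4
   wing 68 [ 0.4421 -0.1169  0.0917] top 0.0986 dir deg 69.9 [0.0029 0.0111]
NOW side A [0.0015 0.0027 0.0612] 916
NOW side B [-0.0083  0.0049  0.0621] 1184
NOW top A [ 0.0111 -0.0027  0.0602] 461
NOW top B [-0.0074  0.0012  0.0605] 1004
t 8.9 tcp [0.5094 0.1675 0.0744] ydir 80.9 z [ 0.002 -0.    -1.   ] q [ 0.01  0.93 -0.71  1.94  1.    0.67  0.06] F [-1.4 -6.1 20. ] M [-1.21  0.31 -0.  ] grip 45.00512480735779 0.098
```

View pics/side4.png

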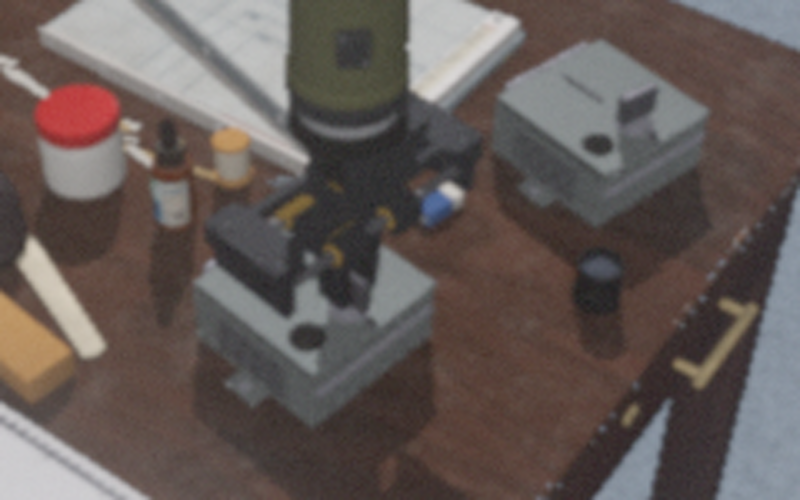

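The side crop shows box_a's cover flush at (320,310), with the gripper holding the wing. Box_b at (600,130) is unchanged, and the eraser, loupe, dropper and spool are all in place. Both views put the cover plane within about 0.01 rad of level at z ≈ 61 mm, so I'm handing in.

```bash
python3 -c "
from plant import r
print(r.finish_job())"; python3 s.py
```

```text
the job is handed in; nothing more can be done
None
the job is handed in; nothing more can be done
```

The job is handed in (verdict not shown): the ajar box's wing is turned in line and its cover is pressed flush and held at about 20 N, while the locked box and the small things look undisturbed.

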